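Fit the lane divider into the sachet caddy and lock it

ROBOT

A 6-joint arm with a two-finger parallel gripper is mounted at the origin on the work surface. World frame = base frame: x ahead of the robot, y to its left, z up, the work surface at z = 0. Lengths are in m, angles in rad, forces in N, time in s.
With the tool pointing down it reaches from about 0.325 to 0.9 m from the base axis. Payload 3.5 kg.
Tool frame: the origin (TCP) lies on the centre line of the jaws, within the pads' length; the fingertips stand 25 mm ahead of it and the grasp point (between the pads) lies 6 mm ahead of it (manip.nose_length is the z of the fingertips in the tool frame, in m); z points along the fingers, y is the direction in which the jaws open and shut (so a half turn about z gives the same grasp; the last joint's range is limited). The gripper opens to 85 mm and grips with 20 to 120 N. Pads are 22 mm wide; open, the fingers measure 114 mm over their backs; the gripper's body (76 mm by 85 mm) begins 54 mm behind the grasp point. The pads swing forward as they close: fully open they stand 13 mm farther back than shut.
Start: joints at [-1.42, 0.276, -0.026, 1.268, 0, 1.467], TCP at [0.157, -0.605, 0.256] pointing down, gripper open.
Joint ranges: [-3.12, 3.12], [-0.85, 1.88], [-1.08, 1.24], [-1.95, 2.15], [-1.57, 1.53], [-3.14, 3.14]. Speed limits (rad/s): [2.57, 2.57, 3.14, 3.14, 3.14, 3.14].

INTERFACE

Orientations are given as [roll, pitch, yaw] about the fixed x, y, z axes, in that order (R = Rz(yaw) Ry(pitch) Rx(roll)).
In Python, from cell import manip gives the robot as it stands.
- The arm moves only by the shell command python3 -m jog 'ROWS' [FORCE]. ROWS is text: rows parted by semicolons, each of 5 numbers parted by spaces: the shift along the tool's x, y, z in cm, then the turn about the tool's z in rad, then the opening, from 0 (shut) to 1 (fully open). In form: tx ty tz yaw fingers; .... A call has 1 to 5 rows; each row is the pose to reach, as a shift and turn from the pose measured when the call began, along the tool's axes at that moment; what a row does not reach only later rows make up. A row lasts 1/8 s, in which the tool goes at most 62.5 mm and 10.7 degrees, less where a joint would pass 70% of its speed; a pose out of reach is approached as far as the arm can. A call with a gripper value outside its range is refused whole. The fingers move at their own pace and stop on an object; FORCE is the grip in N (left out, the last holds). Time passes only in rows, so rows that repeat a pose let the fingers close. It gives the time, the measured TCP pose, the force and the opening at its end, in the units of the state.
- manip.get_state(): the state, without advancing time (a new reading comes with each control period).
- manip.snapshot(name): name is "side" or "top"; returns a dict with "image" (420x560x3 uint8, red, green, blue), "camera_matrix" (3x3 intrinsics, pixels), "R" (3x3) and "t" (3): a world point X has camera coordinates R X + t. Camera axes: x right, y down, z forward; pixel columns grow to the right and rows downward; lengths in m; the calibration is good to about 2 mm. A picture is of the moment at which its call begins. There is no depth.
- manip.job_done(): hands the job in, once; it reports no verdict.
The state is a dict: "t": time; "joints": joint angles; "dq": joint speeds; "effort": joint torques, N m; "position": TCP position; "ee_rot": TCP orientation; "contact_force": force on the tool from outside, world axes, zero at the start; "torque": the same for the moment, N m; "grip_width": finger opening in m.
Only numpy, scipy, OpenCV 4.12 (cv2) and the standard library are available. Lean on these libraries where they do the work, as an engineer would, in place of code of your own. Each camera call takes 0.05 s, during which the arm holds its last target. There are 200 camera calls.

TASK

Pick up the orange five-blade divider and lower it gently into the white caddy so that all five blades drop into their own slots of the dark slotted rack and the divider sits fully home, level and down on the rack's base. The rack was set by hand and is rarely central in the caddy, so feel for the slots without forcing the blades; then push the red-knobbed catch all the way in over the divider's end to lock it. Let go, and leave the other things where they stand.

Things in the scene. Friction and masses are not known exactly. Their poses are not given: they have to be found in the camera images.
- comb_grip (a point): Centre of the upright grip tab (12 x 40 x 40 mm) of the orange divider, a loose part of 100 to 180 g that starts standing on its blades on the table. x across the tab's thickness, y along the divider, z up. Blade edges (underside) 70 mm below, spine top 20 mm below, top of tab 20 mm above. Both ends are alike: either way round is right.
- comb_foot (a point): Centre of the orange divider's underside, axes as comb_grip. Five upright blades, each 110 (x) by 5 (y) by 40 (z) mm, stand at y = -56, -28, 0, 28, 56 mm; a spine 14 (x) by 150 (y) by 10 (z) mm lies across their tops and carries the tab. More than 40 N between divider and caddy, rack or catch spoils them.
- caddy: White open caddy fixed to the table, 134 (x) by 188 (y) by 36 (z) mm, walls 4 mm (8 mm to spare in x at either end of the blades). Origin at the centre of its underside; y points along it to the end with the catch. With the divider home, comb_grip is 78 mm above this origin; 96 mm if its blades only rest on the rack's bars.
- slot_zone (a point): Point on the caddy's middle line level with the bar tops (26 mm over its underside), caddy axes. Dark steel rack: two bars along y, at x = -38 and 38 mm, 16 wide, each with five slots 8 mm wide, 28 apart, 18 deep, open through the bar in x. Clamped firmly; its middle slot is anywhere from 10 mm to -y to 10 mm to +y of this point, unreported; true in x and yaw.
- catch (a joint): Sliding catch on the caddy's +y end, in m: 0 fully out, 0.044 fully in; grows as it slides towards the caddy's -y. Starts at 0 to 0.006, stays where left, needs about 2 N. Its bolt, 12 mm wide, runs 61 to 67 mm above the caddy's underside, 3 mm above the spine of a divider that is home; it strikes one that is not.
- catch_knob (a point): On the catch's red knob, a post 12 x 12 mm from 67 to 102 mm above the caddy's underside; this point is 86 mm up, on its axis. Axes as the caddy's; moves with the catch. Below it is a grey block 34 mm wide (x), top at 60 mm, with guide strips to 65 mm. Pinch it across x from above and slide it, or push it from outside.
- spare: Blue four-blade divider, wrong for this rack; leave alone. Origin at the centre of its underside, 90 mm tall, 110 by 150 mm.
- jar: Amber spice jar with yellow lid, 54 mm across, 75 tall; leave alone. Origin under its centre.
- tape: Yellow tape roll lying flat, 84 mm across, 24 tall; leave alone. Origin under its centre.
- bowl: Steel bowl, 130 mm across, 55 tall; leave alone. Origin under its centre.
- tub: White lidded tub, 90 mm across, 90 tall; leave alone. Origin under its centre.
- bottle: Clear bottle with red cap, 64 mm across, 200 tall; leave alone. Origin under its centre.
- spoon: Steel serving spoon with a wooden handle, lying on the table; leave alone.
Not all that is in view belongs to the job. Of the things shaped like the part that bears comb_grip, the orange one is meant.

How it is judged:
By the outcome, as a careful person would: the job done as asked, in the order asked, and still so for the second after the job is handed in, with the robot touching nothing.
It also fails if it takes over 72 s, if anything falls off the work surface, if the arm or the gripper's body presses on something with over 40 N, if the wrist force passes 120 N, or if a joint passes its speed limit or range.

## Working session

There is one attempt and no reset: what is moved stays moved. The work goes in short steps, Python scripts to look and compute and a shell command to move; the robot and the scene stay as the last step left them, time stands still between calls to the robot, and variables do not carry over. Pictures are saved under pics/ and viewed, about 8 in all and at most 12, crops included, and the job is handed in when it is done.

```bash
ls; mkdir -p pics; python3 - <<'E'
from cell import manip
import cv2,numpy as np,pickle
d={}
for n in("top","side"):
    s=manip.snapshot(n); d[n]=s
    cv2.imwrite(f"pics/{n}0.png",s["image"][:,:,::-1]); print(n,s["camera_matrix"].tolist(),s["R"].round(4).tolist(),s["t"].round(4).tolist())
pickle.dump(d,open("s0.pkl","wb"))
print(manip.get_state(), manip.nose_length)
E
```

```text
pics
top [[522.2522263470448, 0.0, 278.85319189678484], [0.0, 522.2522263470448, 203.94742059789777], [0.0, 0.0, 1.0]] [[0.0068, -0.9998, 0.0198], [-0.9862, -0.01, -0.1654], [0.1655, -0.0184, -0.986]] [0.0041, 0.5278, 1.6683]
side [[430.7928533657674, 0.0, 280.24016078439433], [0.0, 430.7928533657674, 213.768069909821], [0.0, 0.0, 1.0]] [[-0.936, -0.3514, 0.018], [-0.1914, 0.4654, -0.8642], [0.2953, -0.8124, -0.5028]] [0.4764, 0.1718, 1.3087]
{'t': 0.1, 'joints': array([-1.42037889e+00,  2.77102472e-01, -2.77174316e-02,  1.26799186e+00,
       -3.40365367e-05,  1.46739718e+00]), 'dq': array([ 3.81096315e-04, -9.81533411e-04,  2.95686180e-03,  3.47808162e-05,
       -1.17709995e-03,  9.16549504e-04]), 'effort': array([ 7.40988835e-04, -4.46710575e+01,  2.96127927e+01,  8.47343181e-03,
       -6.49022195e-05, -1.28072230e-06]), 'position': array([ 0.1568234 , -0.60434553,  0.25525557]), 'ee_rot': array([-3.13958446e+00, -1.74168836e-04,  2.53816452e-01]), 'contact_force': array([ 0.31202782, -0.50888358,  0.49845909]), 'torque': array([ 0.02024258,  0.00037739, -0.03324214]), 'grip_width': 0.08562934997442588} 0.025
```

View pics/top0.png

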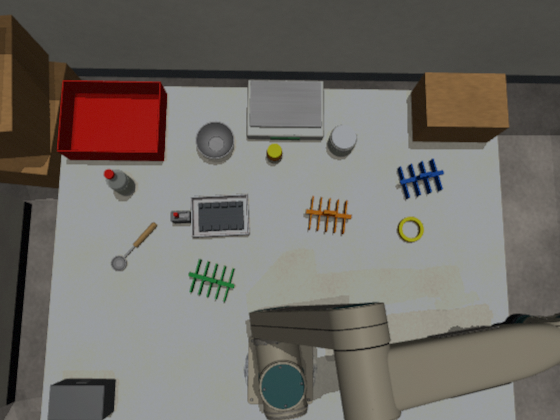

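View pics/side0.png

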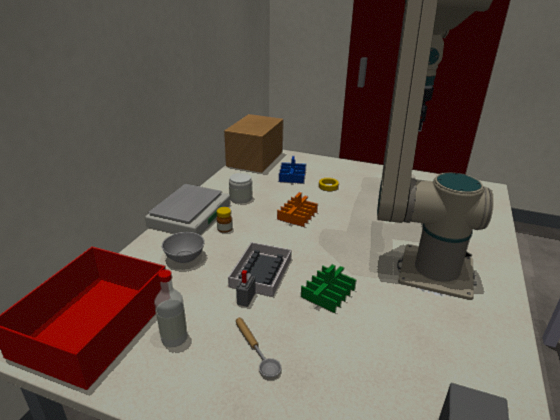

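Top view: the orange divider is at (328,215), green at (212,281) and blue at (421,178). The caddy is at (220,216), with the catch on its left at (180,216). I'll confirm with enlarged crops.

```bash
cat > h.py <<'E'
import numpy as np,cv2,pickle
from cell import manip
def snap(n): return manip.snapshot(n)
def proj(s,X):
    X=np.atleast_2d(X)@s["R"].T+s["t"]; p=X@s["camera_matrix"].T
    return p[:,:2]/p[:,2:]
def ray(s,uv,z):
    d=s["R"].T@np.linalg.inv(s["camera_matrix"])@[uv[0],uv[1],1]; c=-s["R"].T@s["t"]
    return c+d*(z-c[2])/d[2]
def crop(s,c0,r0,c1,r1,k): return cv2.resize(s["image"][r0:r1,c0:c1,::-1],None,fx=k,fy=k,interpolation=cv2.INTER_CUBIC)
def tri(sa,ua,sb,ub):
    P=lambda s:s["camera_matrix"]@np.c_[s["R"],s["t"]]
    X=cv2.triangulatePoints(P(sa),P(sb),np.array(ua,float),np.array(ub,float))[:,0]; return X[:3]/X[3]
E
python3 - <<'E'
from h import *
d=pickle.load(open("s0.pkl","rb"))
t=crop(d["top"],163,175,363,260,4); b=crop(d["side"],220,180,345,310,2)
c=np.zeros((600,800,3),np.uint8); c[:340]=t; c[340:600,:250]=b
c[340:600,260:760]=cv2.resize(d["side"]["image"][185:315,225:350+125//1,::-1],None,fx=2,fy=2)[:260,:500]
cv2.imwrite("pics/c1.png",c)
E
```

```text
(no output)
```

View pics/c1.png

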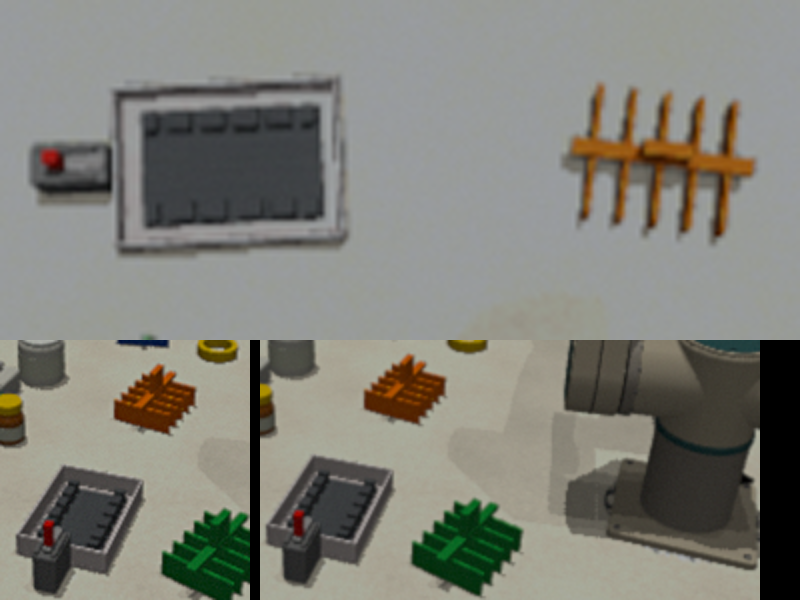

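The orange divider, at about (328,215) in the top image, has five blades. Green and blue differ in colour, and blue has four blades. Orange is the target. Next I'll fit the poses.

```bash
cat >> h.py <<'E'
def boxc(x0,x1,y0,y1,z0,z1): return np.array([[x,y,z] for x in(x0,x1) for y in(y0,y1) for z in(z0,z1)],float)
COMB=[boxc(-.055,.055,y-.0025,y+.0025,-.07,-.03) for y in(-.056,-.028,0,.028,.056)]+[boxc(-.007,.007,-.075,.075,-.03,-.02),boxc(-.006,.006,-.02,.02,-.02,.02)]
def place(B,x,y,z,a):
    c,s=np.cos(a),np.sin(a); return B@np.array([[c,s,0],[-s,c,0],[0,0,1]])+[x,y,z]
def orange(s):
    h=cv2.cvtColor(s["image"],cv2.COLOR_RGB2HSV); return ((h[...,0]>5)&(h[...,0]<17)&(h[...,1]>165)&(h[...,2]>50)).astype(np.uint8)
def render(s,p,k=4):
    H,W=s["image"].shape[:2]; m=np.zeros((H*k,W*k),np.uint8)
    for B in COMB:
        q=(proj(s,place(B,*p))+.5)*k-.5
        cv2.fillConvexPoly(m,cv2.convexHull((q*16).round().astype(np.int32)),255,shift=4)
    return cv2.resize(m,(W,H),interpolation=cv2.INTER_AREA)/255.
def fitcomb(snaps,p0,freez=False,win=60):
    from scipy.optimize import minimize
    T=[]
    for s in snaps:
        u=proj(s,[p0[:3]])[0].astype(int); m=orange(s).astype(float); w=np.zeros_like(m); w[max(0,u[1]-win):u[1]+win,max(0,u[0]-win):u[0]+win]=1; T.append((s,m*w))
    sc=np.array([.005,.005,.005,.05])
    full=lambda v:[p0[0]+v[0]*sc[0],p0[1]+v[1]*sc[1],p0[2]+(v[3]*sc[2] if freez else 0),p0[3]+v[2]*sc[3]]
    f=lambda v:sum(((render(s,full(v))-m)**2).sum()/m.sum() for s,m in T)
    n=4 if freez else 3
    r=minimize(f,np.zeros(n),method="Nelder-Mead",options=dict(initial_simplex=np.vstack([np.zeros(n),np.eye(n)*1.5]),xatol=.01,fatol=1e-4))
    return np.array(full(r.x)),r.fun
E
cat > m1.py <<'E'
from h import *
from scipy.optimize import least_squares
d=pickle.load(open("s0.pkl","rb")); T,S=d["top"],d["side"]
g=ray(T,(328,214),.07); print("grip guess",g, orange(T).sum(),orange(S).sum())
for sn in([T,S],[T],[S]):
    p,e=fitcomb(sn,[g[0],g[1],.07,np.radians(-3)]); print("comb",p.round(4),round(e,3))
cc=(np.array([[113,90],[339,76],[347,240],[118,252]])+.5)/4-.5+[163,175]
W=np.array([ray(T,c,.036) for c in cc]); print(W.round(4)); print("sides",np.linalg.norm(W-np.roll(W,-1,0),axis=1).round(4))
M=np.array([[.067,.094,.036],[.067,-.094,.036],[-.067,-.094,.036],[-.067,.094,.036]])
r=least_squares(lambda v:(proj(T,place(M,v[0],v[1],0,v[2]))-cc).ravel(),[*W.mean(0)[:2],0]); q=r.x; print("caddy",q.round(4),r.fun.round(2))
def red(s,u,w=12):
    h=cv2.cvtColor(s["image"],cv2.COLOR_RGB2HSV); m=((h[...,0]<6)|(h[...,0]>172))&(h[...,1]>140)&(h[...,2]>60); mm=np.zeros_like(m); mm[u[1]-w:u[1]+w,u[0]-w:u[0]+w]=1; v,x=np.nonzero(m&mm); return x.mean(),v.mean(),len(x)
a,b=red(T,(176,215)),red(S,(244,275)); print("red",a,b); K=tri(T,a[:2],S,b[:2]); print("knob",K)
c,s=np.cos(q[2]),np.sin(q[2]); print("knob in caddy",np.array([[c,s],[-s,c]])@(K[:2]-q[:2]))
# rectified view at bar-top height, 0.25mm/px: columns = caddy y, rows = caddy x
H=cv2.getPerspectiveTransform(np.float32([[0,0],[800,0],[800,560],[0,560]]),proj(T,place(np.array([[.07,.1,.026],[.07,-.1,.026],[-.07,-.1,.026],[-.07,.1,.026]]),q[0],q[1],0,q[2])).astype(np.float32))
R=cv2.warpPerspective(T["image"][:,:,::-1],H,(800,560),flags=cv2.INTER_CUBIC|cv2.WARP_INVERSE_MAP)
R=np.clip(R.astype(float)*1.6,0,255).astype(np.uint8)
for y in(-80,-60,-40,-20,0,20,40,60,80): cv2.line(R,(int(400-4*y),270),(int(400-4*y),290),(0,255,255),1)
cv2.imwrite("pics/rect.png",R)
E
python3 m1.py
```

```text
grip guess [ 0.49212158 -0.14962596  0.07      ] 351 899
comb [ 0.4972 -0.153   0.07   -0.1376] 1.138
comb [ 0.4963 -0.1531  0.07   -0.1378] 0.939
comb [ 0.499  -0.1501  0.07   -0.0511] 0.173
[[0.5489 0.298  0.036 ]
 [0.5626 0.1126 0.036 ]
 [0.4268 0.1038 0.036 ]
 [0.4153 0.2894 0.036 ]]
sides [0.186  0.1361 0.186  0.1339]
caddy [0.4884 0.2009 0.0663] [-0.34 -0.03  0.29  0.33  0.34 -0.3  -0.28  0.  ]
red (np.float64(175.5), np.float64(214.22222222222223), 18) (np.float64(243.78181818181818), np.float64(275.8909090909091), 55)
knob [0.48534819 0.33783443 0.08354741]
knob in caddy [0.00603337 0.13680015]
```

View pics/rect.png

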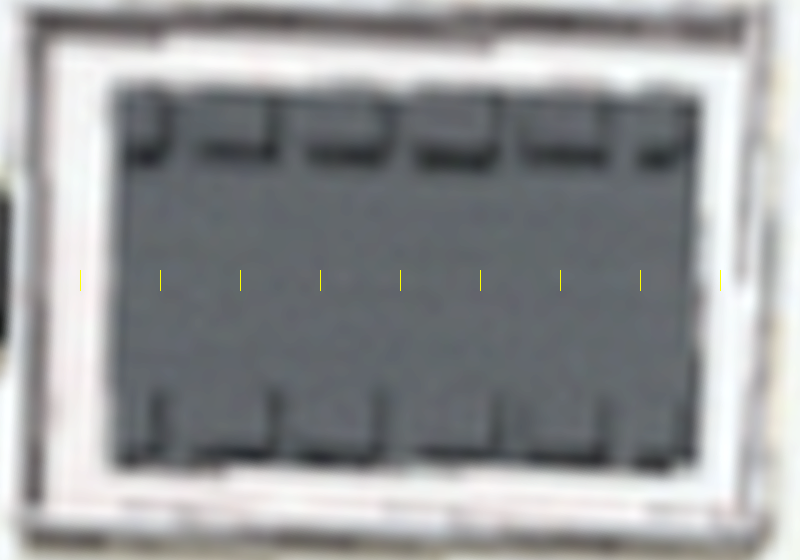

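The rectified view shows five slots per bar, with the middle one near column 395–400, so rack offset ≈ 0 to +1 mm. I'll refit the comb with a looser colour mask and check the knob.

```bash
sed -i 's/(h\[...,0\]<17)&(h\[...,1\]>165)&(h\[...,2\]>50)/(h[...,0]<19)\&(h[...,1]>110)\&(h[...,2]>35)/' h.py
python3 - <<'E'
from h import *
d=pickle.load(open("s0.pkl","rb")); T,S=d["top"],d["side"]
for w in (40,):
  for sn in([T,S],[T],[S]):
    p,e=fitcomb(sn,[.499,-.150,.07,-.051],win=w); print("comb",p.round(4),round(e,3),[ (render(s,p).sum().round(),orange(s)[:,280:370].sum()) for s in sn])
# knob fit: post silhouettes
def redm(s,u,w=14):
    h=s["image"].astype(int); m=(h[...,0]>1.6*h[...,1])&(h[...,0]>60)&(h[...,0]>1.6*h[...,2]); mm=np.zeros_like(m); mm[u[1]-w:u[1]+w,u[0]-w:u[0]+w]=1; return (m&mm).astype(float)
from scipy.optimize import minimize
import h
B=[boxc(-.006,.006,-.006,.006,-.019,.016)]
C,h.COMB=h.COMB,B
for sn,us in(([T,S],[(176,215),(244,275)]),([T],[(176,215)]),([S],[(244,275)])):
    M=[redm(s,u) for s,u in zip(sn,us)]
    f=lambda v:sum(((h.render(s,[v[0]*.01,v[1]*.01,.086,.066])-m)**2).sum() for s,m in zip(sn,M))
    r=minimize(f,[48.,34.],method="Nelder-Mead"); print("knob",(r.x*.01).round(4),r.fun,[m.sum() for m in M],[h.render(s,[*(r.x*.01),.086,.066]).sum() for s in sn])
E
```

```text
comb [ 0.4968 -0.153   0.07   -0.1165] 0.496 [(np.float64(666.0), np.uint64(503)), (np.float64(912.0), np.uint64(901))]
comb [ 0.4963 -0.1533  0.07   -0.1226] 0.229 [(np.float64(664.0), np.uint64(503))]
comb [ 0.4996 -0.1499  0.07   -0.1175] 0.222 [(np.float64(914.0), np.uint64(901))]
knob [0.4855 0.3389] 19.17763936947328 [np.float64(22.0), np.float64(61.0)] [np.float64(30.27450980392157), np.float64(79.7764705882353)]
knob [0.4853 0.3384] 5.288873510188389 [np.float64(22.0)] [np.float64(30.137254901960784)]
knob [0.4856 0.3391] 12.826758938869666 [np.float64(61.0)] [np.float64(79.7764705882353)]
```

```bash
cat > m2.py <<'E'
from h import *
from scipy.ndimage import map_coordinates
from scipy.optimize import minimize
d=pickle.load(open("s0.pkl","rb")); T,S=d["top"],d["side"]
def rect(hx,hy,z): return np.array([[hx,hy,z],[hx,-hy,z],[-hx,-hy,z],[-hx,hy,z]])
def segs(): # outer rim, inner rim
    L=[]
    for hx,hy in((.067,.094),(.063,.090)):
        r=rect(hx,hy,.036); L+=[(r[i],r[(i+1)%4]) for i in range(4)]
    return L
def G(s,sig):
    g=cv2.GaussianBlur(cv2.cvtColor(s["image"],cv2.COLOR_RGB2GRAY).astype(float),(0,0),sig)
    return np.gradient(g,axis=1),np.gradient(g,axis=0)
def score(v,s,g,dx=(0,0)):
    tot=0
    for a,b in segs():
        P=place(np.linspace(a,b,40),v[0],v[1],0,v[2]); u=proj(s,P); t=u[-1]-u[0]; n=np.array([-t[1],t[0]])/np.linalg.norm(t)
        gx=map_coordinates(g[0],[u[:,1],u[:,0]],order=1);gy=map_coordinates(g[1],[u[:,1],u[:,0]],order=1)
        tot+=abs((gx*n[0]+gy*n[1]).mean())
    return tot
for nm,sn in(("TS",[T,S]),("T",[T]),("S",[S])):
  v=np.array([.489,.201,.06])
  for sig in(1.5,.8):
    g=[G(s,sig) for s in sn]
    best=None
    for k in np.random.default_rng(0).normal(size=(12,3))*[.004,.004,.02]:
      r=minimize(lambda w:-sum(score(w*[.005,.005,.03],s,gg) for s,gg in zip(sn,g)),(v+k)/[.005,.005,.03],method="Nelder-Mead")
      if best is None or r.fun<best.fun: best=r
    v=best.x*[.005,.005,.03]
  print(nm,v.round(4),best.fun)
  if nm=="TS": q=v
out=[]
for s,(c0,r0,c1,r1) in((T,(165,180,255,255)),(S,(220,230,310,305))):
  k=4; im=crop(s,c0,r0,c1,r1,k)
  L=segs()+[(np.array([x,.1,.06]),np.array([x,.155,.06])) for x in(-.017,.017)]+[(np.array([0,.138,.06]),np.array([0,.138,.102]))]
  for a,b in L:
    u=(proj(s,place(np.array([a,b]),q[0],q[1],0,q[2]))-[c0,r0]+.5)*k-.5
    cv2.line(im,*[tuple(int(z) for z in w) for w in u],(0,255,0),1)
  out.append(im)
cv2.imwrite("pics/ov.png",np.hstack(out))
E
python3 m2.py
```

```text
TS [0.4904 0.2118 0.061 ] -257.99824916961194
T [0.4905 0.2174 0.059 ] -108.46980672505384
S [0.4902 0.2107 0.0643] -165.56997269858027
```

View pics/ov.png

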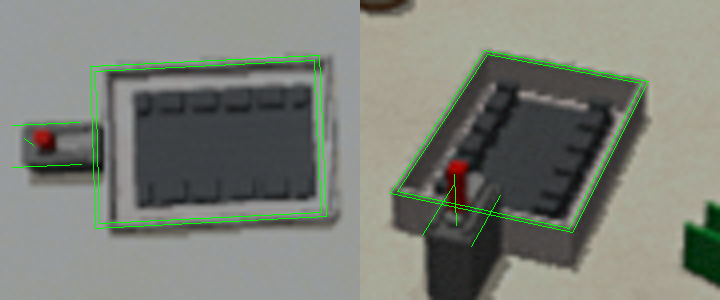

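The top and side fits disagree by 10 mm in y, so I'll compare both hypotheses enlarged.

```bash
python3 - <<'E'
from h import *
d=pickle.load(open("s0.pkl","rb")); T,S=d["top"],d["side"]
c0,r0,c1,r1=225,238,300,310;k=8
im=crop(S,c0,r0,c1,r1,k); 
def L(P,col,q):
    u=((proj(S,place(np.array(P),q[0],q[1],0,q[2]))-[c0,r0]+.5)*k-.5).astype(np.int32); cv2.polylines(im,[u],True,col,1)
R=lambda hx,hy,z:[[hx,hy,z],[hx,-hy,z],[-hx,-hy,z],[-hx,hy,z]]
a=(.4884,.2009,.064); b=(.4902,.2107,.064)
L(R(.067,.094,.036),(0,255,0),a);L(R(.067,.094,0),(0,255,255),a);L(R(.067,.094,.036),(255,100,0),b)
im2=cv2.resize(crop(T,168,190,253,243,6),None,fx=1,fy=1)
cv2.imwrite("pics/hyp.png",im); print(im.shape)
E
```

```text
(576, 600, 3)
```

View pics/hyp.png

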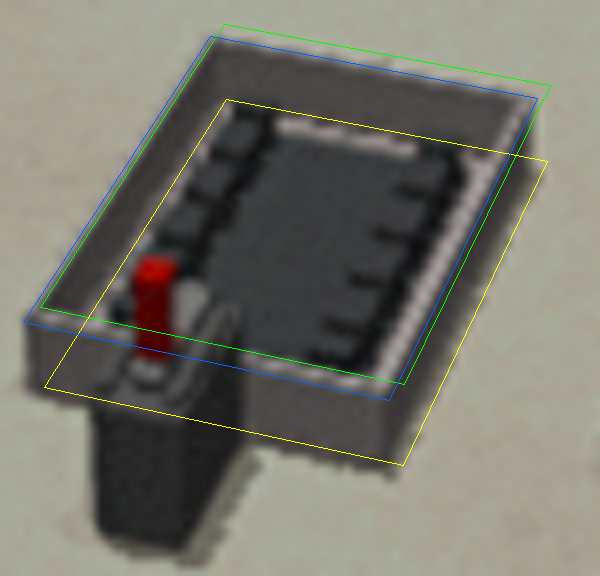

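Between them the two views put the caddy near (0.489, 0.203), yaw 0.064. The side camera is biased about +4 mm relative to the top one, for the comb too, so I'll align the held comb relative to the caddy. Now the approach.

```bash
cat >> h.py <<'E'
def go(x,y,z,yaw):
    from scipy.spatial.transform import Rotation as Ro
    s=manip.get_state(); R=Ro.from_euler("xyz",s["ee_rot"]).as_matrix()
    d=R.T@(np.array([x,y,z])-s["position"])*100; w=(yaw-s["ee_rot"][2]+np.pi)%(2*np.pi)-np.pi
    print("rows",d.round(2),"turn",round(-w,3),"| t",round(s["t"],2),"pos",s["position"].round(4),"rot",s["ee_rot"].round(3),"F",s["contact_force"].round(1),"w",round(s["grip_width"],4))
E
python3 -c "from h import *;go(.497,-.152,.2,1.453)"
```

```text
rows [ 44.29 -35.23   5.6 ] turn -1.199 | t 0.1 pos [ 0.1568 -0.6043  0.2553] rot [-3.14  -0.     0.254] F [ 0.3 -0.5  0.5] w 0.0856
```

```bash
python3 -m jog '44.3 -35.2 5.6 -1.2 1; 44.3 -35.2 5.6 -1.2 1; 44.3 -35.2 5.6 -1.2 1; 44.3 -35.2 5.6 -1.2 1; 44.3 -35.2 5.6 -1.2 1';  python3 -c "from h import *;go(.497,-.152,.15,1.453)"
```

```text
t: 0.72
position: [0.3445, -0.3545, 0.2249]
ee_rot: [-3.141, -0.002, 1.197]
contact_force: [0.5, -0.6, -0.4]
grip_width: 0.0851
rows [24.41  6.81  7.53] turn -0.256 | t 0.72 pos [ 0.3445 -0.3545  0.2249] rot [-3.141e+00 -2.000e-03  1.197e+00] F [ 0.5 -0.6 -0.4] w 0.0851
```

```bash
python3 -m jog '24.4 6.8 7.5 -.256 1; 24.4 6.8 7.5 -.256 1; 24.4 6.8 7.5 -.256 1; 24.4 6.8 7.5 -.256 1; 24.4 6.8 7.5 -.256 1';  python3 -c "
from h import *;go(.497,-.152,.082,1.453)
s=snap('side');print(fitcomb([s],[.499,-.150,.07,-.118],win=40))
t=snap('top');cv2.imwrite('pics/app.png',np.hstack([crop(s,250,150,350,250,4),crop(t,280,165,380,265,4)]))"
```

```text
t: 1.35
position: [0.4971, -0.1489, 0.1486]
ee_rot: [-3.139, -0.003, 1.457]
contact_force: [0.0, 0.1, 0.4]
grip_width: 0.0854
rows [-0.33  0.05  6.66] turn 0.004 | t 1.35 pos [ 0.4971 -0.1489  0.1486] rot [-3.139e+00 -3.000e-03  1.457e+00] F [0.  0.1 0.4] w 0.0854
(array([ 0.4996639 , -0.14974539,  0.07      , -0.10658595]), np.float64(0.2188892673017949))
```

View pics/app.png

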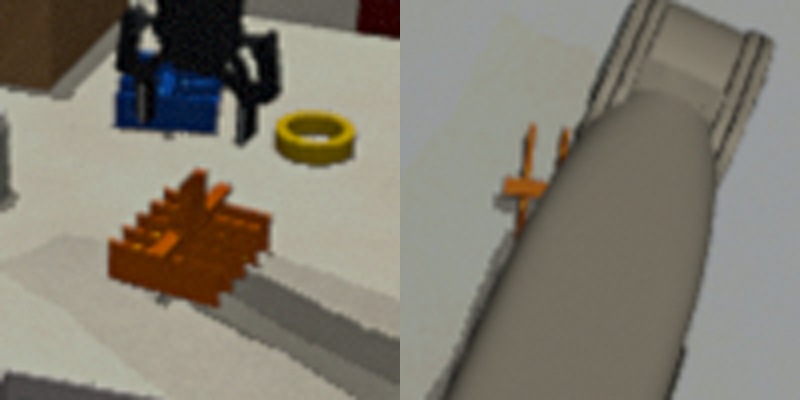

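Side crop: the open jaws straddle the tab, which peaks at crop (197,172). In the top view the arm hides part of the comb. Descending and closing.

```bash
python3 -m jog '-.2 0 3.5 0 1; -.2 0 5.5 0 1; -.2 0 6.6 0 1; -.2 0 6.6 0 1; -.2 0 6.6 0 .3' 40; python3 -m jog '0 0 0 0 .05; 0 0 0 0 0; 0 0 0 0 0;0 0 0 0 0;0 0 0 0 0' 40;python3 -c "
from h import *;go(.4904,.203,.23,1.635)
"
```

```text
t: 2.08
position: [0.497, -0.1533, 0.0844]
ee_rot: [-3.141, -0.002, 1.455]
contact_force: [0.6, -0.2, -0.1]
grip_width: 0.0697
t: 2.7
position: [0.4975, -0.1534, 0.0848]
ee_rot: [3.141, -0.001, 1.455]
contact_force: [0.6, -0.6, 3.5]
grip_width: 0.0115
rows [ 35.35  -4.81 -14.47] turn -0.18 | t 2.7 pos [ 0.4975 -0.1534  0.0848] rot [ 3.141e+00 -1.000e-03  1.455e+00] F [ 0.6 -0.6  3.5] w 0.0115
```

```bash
python3 -m jog '0 0 -2 0 0; 0 0 -6 0 0; 0 0 -11 0 0; 0 0 -11 0 0' 60;python3 -c "
from h import *;go(.4904,.203,.19,1.635)
s=snap('side');st=manip.get_state();p=st['position'];y=st['ee_rot'][2]-np.pi/2
print(fitcomb([s],[p[0],p[1],p[2]-.0148,y],freez=True,win=40),p)"
```

```text
t: 3.2
position: [0.5002, -0.1548, 0.1988]
ee_rot: [3.133, 0.001, 1.455]
contact_force: [-0.6, 0.3, -2.0]
grip_width: 0.0109
rows [35.43 -5.1   0.79] turn -0.18 | t 3.2 pos [ 0.5002 -0.1548  0.1988] rot [3.133e+00 1.000e-03 1.455e+00] F [-0.6  0.3 -2. ] w 0.0109
(array([ 0.50590982, -0.15868924,  0.18040949, -0.10855102]), np.float64(0.5286546095172773)) [ 0.49849518 -0.15403626  0.19626755]
```

```bash
python3 -m jog '5 -.7 .3 -.03 0; 11 -1.5 .5 -.06 0; 17 -2.4 .7 -.1 0; 23 -3.3 .8 -.13 0;28 -4 .8 -.16 0'; python3 -c "from h import *;go(.4904,.203,.19,1.635)"
```

```text
t: 3.88
position: [0.4886, 0.1305, 0.1856]
ee_rot: [-3.141, 0.001, 1.617]
contact_force: [0.7, 0.3, -1.3]
grip_width: 0.0108
rows [ 7.23  0.51 -0.44] turn -0.018 | t 3.88 pos [0.4886 0.1305 0.1856] rot [-3.141e+00  1.000e-03  1.617e+00] F [ 0.7  0.3 -1.3] w 0.0108
```

```bash
python3 -m jog '3 .2 1 -.01 0; 6 .4 3 -.018 0; 7.2 .6 4.4 -.018 0; 7.2 .6 4.4 -.018 0; 7.2 .6 4.4 -.018 0'; python3 -c "
from h import *;go(.489,.2025,.13,1.635)
s=snap('side');t=snap('top');st=manip.get_state();p=st['position'];y=st['ee_rot'][2]-np.pi/2
print(fitcomb([s],[p[0],p[1],p[2]-.0148,y],freez=True,win=40),fitcomb([s],[p[0],p[1],p[2]-.0148,y],win=40),p)
cv2.imwrite('pics/over.png',np.hstack([crop(s,215,210,315,310,4),crop(t,165,175,265,275,4)]))"
```

```text
t: 4.5
position: [0.4911, 0.2018, 0.1414]
ee_rot: [-3.14, 0.001, 1.634]
contact_force: [0.0, 0.2, -1.9]
grip_width: 0.0115
rows [ 0.08 -0.21  1.14] turn -0.001 | t 4.5 pos [0.4911 0.2018 0.1414] rot [-3.140e+00  1.000e-03  1.634e+00] F [ 0.   0.2 -1.9] w 0.0115
(array([0.4979599 , 0.19265922, 0.11499964, 0.06715774]), np.float64(0.12652440567173742)) (array([0.49146491, 0.20792889, 0.1273939 , 0.07955154]), np.float64(0.13615798061311216)) [0.49183499 0.20188319 0.1421939 ]
```

View pics/over.png

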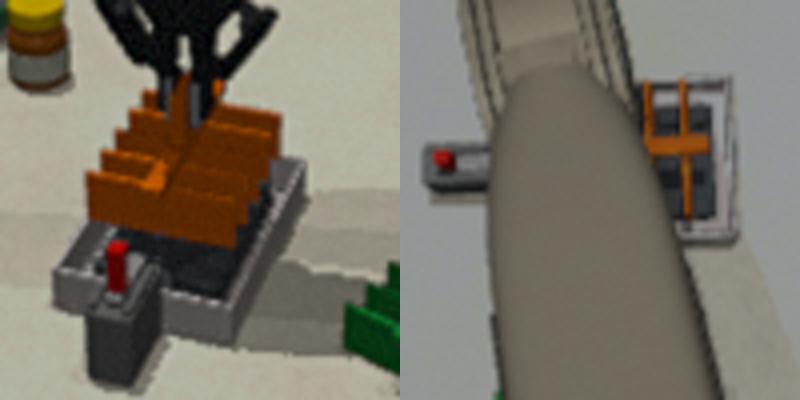

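```bash
python3 -m jog '.05 -.2 1 0 0; .05 -.2 2 0 0; .05 -.2 2.5 0 0; .05 -.2 2.5 0 0'; python3 -c "
from h import *;go(.489,.2025,.111,1.635)"
```

```text
t: 5.1
position: [0.4891, 0.202, 0.1164]
ee_rot: [-3.14, 0.001, 1.634]
contact_force: [-0.0, -0.5, -1.7]
grip_width: 0.0114
rows [ 0.05 -0.01  0.54] turn -0.001 | t 5.1 pos [0.4891 0.202  0.1164] rot [-3.140e+00  1.000e-03  1.634e+00] F [-0.  -0.5 -1.7] w 0.0114
```

```bash
python3 -m jog '.05 0 .4 0 0; .05 0 .6 0 0; .05 0 .7 0 0; .05 0 .7 0 0'; python3 -c "
from h import *;go(.489,.2025,.111,1.635)"
```

```text
t: 5.6
position: [0.4891, 0.2025, 0.1094]
ee_rot: [-3.14, 0.001, 1.634]
contact_force: [1.1, 0.2, -1.8]
grip_width: 0.0112
rows [-0.   -0.01 -0.16] turn -0.001 | t 5.6 pos [0.4891 0.2025 0.1094] rot [-3.140e+00  1.000e-03  1.634e+00] F [ 1.1  0.2 -1.8] w 0.0112
```

```bash
for i in 1; do python3 -m jog '0 0 .1 0 0; 0 0 .2 0 0; 0 0 .2 0 0'; done; python3 -c "
from h import *;go(.489,.2025,.111,1.635)"
```

```text
t: 5.98
position: [0.4891, 0.2025, 0.1073]
ee_rot: [-3.14, 0.001, 1.634]
contact_force: [-0.6, 0.8, -1.6]
grip_width: 0.0109
rows [ 0.   -0.01 -0.37] turn -0.001 | t 5.97 pos [0.4891 0.2025 0.1073] rot [-3.140e+00  1.000e-03  1.634e+00] F [-0.6  0.8 -1.6] w 0.0109
```

```bash
python3 -m jog '0 0 .1 0 0; 0 0 .2 0 0; 0 0 .3 0 0; 0 0 .3 0 0'; python3 -c "
from h import *;go(.489,.2025,.111,1.635)"
```

```text
t: 6.48
position: [0.4889, 0.2024, 0.1042]
ee_rot: [-3.14, 0.001, 1.634]
contact_force: [-0.7, -0.2, -2.1]
grip_width: 0.011
rows [ 0.    0.01 -0.68] turn -0.001 | t 6.47 pos [0.4889 0.2024 0.1042] rot [-3.140e+00  1.000e-03  1.634e+00] F [-0.7 -0.2 -2.1] w 0.011
```

No contact 7 mm below the estimated bar-top height, so the blades appear to be in the slots. I'll continue gently.

```bash
python3 -m jog '0 0 .15 0 0; 0 0 .3 0 0; 0 0 .4 0 0; 0 0 .4 0 0'; python3 -m jog '0 0 .15 0 0; 0 0 .3 0 0; 0 0 .4 0 0; 0 0 .4 0 0';python3 -c "
from h import *;go(.489,.2025,.0928,1.635)"
```

```text
t: 6.98
position: [0.4888, 0.2024, 0.1]
ee_rot: [-3.139, 0.001, 1.634]
contact_force: [0.2, -0.2, -1.9]
grip_width: 0.0113
t: 7.48
position: [0.4887, 0.2024, 0.0959]
ee_rot: [-3.139, 0.001, 1.634]
contact_force: [0.1, -0.4, -1.4]
grip_width: 0.0114
rows [0.01 0.03 0.31] turn -0.001 | t 7.47 pos [0.4887 0.2024 0.0959] rot [-3.139e+00  1.000e-03  1.634e+00] F [ 0.1 -0.4 -1.4] w 0.0114
```

```bash
python3 -m jog '0 0 .1 0 0; 0 0 .2 0 0; 0 0 .25 0 0; 0 0 .25 0 0'; python3 -m jog '0 0 .05 0 0; 0 0 .1 0 0; 0 0 .15 0 0; 0 0 .15 0 0';python3 -c "
from h import *;go(.489,.2025,.0928,1.635)
s=snap('side');t=snap('top');st=manip.get_state();p=st['position'];y=st['ee_rot'][2]-np.pi/2
print(fitcomb([s],[p[0],p[1],p[2]-.0148,y],win=40),p)
cv2.imwrite('pics/home.png',np.hstack([crop(s,215,210,315,310,4),crop(t,165,175,265,275,4)]))"
```

```text
t: 7.98
position: [0.4886, 0.2024, 0.0933]
ee_rot: [-3.139, 0.001, 1.634]
contact_force: [-0.0, -0.3, -0.4]
grip_width: 0.0114
t: 8.48
position: [0.4887, 0.2022, 0.0928]
ee_rot: [-3.139, 0.002, 1.633]
contact_force: [-3.0, -2.0, 6.6]
grip_width: 0.0108
rows [0.03 0.03 0.  ] turn -0.002 | t 8.47 pos [0.4887 0.2022 0.0928] rot [-3.139e+00  2.000e-03  1.633e+00] F [-3.  -2.   6.6] w 0.0108
(array([0.49172365, 0.20310703, 0.07799044, 0.06978561]), np.float64(0.25852184275340456)) [0.48870032 0.20223171 0.09279044]
```

View pics/home.png

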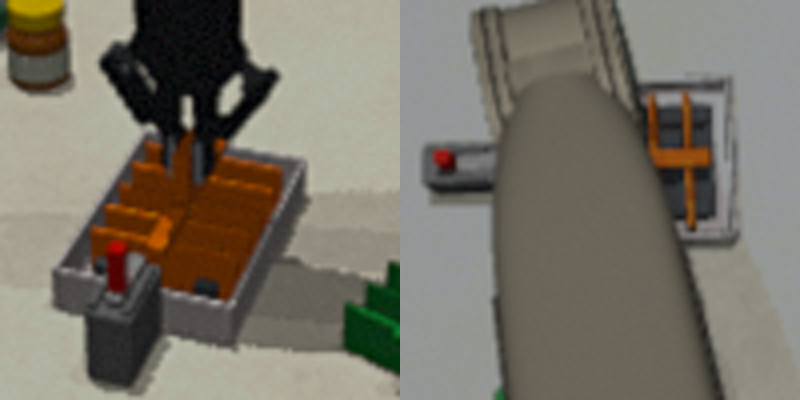

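Side crop: the blades are down inside the caddy. Contact came at TCP z=0.0928, the home height exactly. Release and rise.

```bash
python3 -m jog '0 0 0 0 .3; 0 0 0 0 .5; 0 0 0 0 .6; 0 0 -3 0 .6; 0 0 -8 0 .6'; python3 -m jog '0 5 -6 0 .6; 0 12 -6 0 .6; 0 18 -6 0 .6; 0 20 -6 0 .6;0 20 -6 0 .6';python3 -c "
from h import *;go(.489,.2025,.0928,1.635)
from scipy.optimize import minimize
s=snap('side');t=snap('top')
pickle.dump(dict(side=s,top=t),open('s1.pkl','wb'))
for z in(.078,.087,.096): print(z,fitcomb([s],[.4915,.203,z,.064],win=40),fitcomb([t],[.488,.203,z,.064],win=40))
cv2.imwrite('pics/rel.png',np.hstack([crop(s,215,210,315,310,4),crop(t,165,175,265,275,4)]))"
```

```text
t: 9.2
position: [0.487, 0.2018, 0.1714]
ee_rot: [-3.134, 0.003, 1.634]
contact_force: [0.8, -0.5, 1.0]
grip_width: 0.0514
t: 9.82
position: [0.6893, 0.2143, 0.2285]
ee_rot: [-3.134, 0.003, 1.633]
contact_force: [-1.9, 0.0, -0.3]
grip_width: 0.0511
rows [  0.09 -19.96  13.72] turn -0.002 | t 9.82 pos [0.6893 0.2143 0.2285] rot [-3.134e+00  3.000e-03  1.633e+00] F [-1.9  0.  -0.3] w 0.0511
0.078 (array([0.49195738, 0.20396893, 0.078     , 0.06384518]), np.float64(0.19051496577542218)) (array([0.488, 0.203, 0.078, 0.064]), np.float64(inf))
0.087 (array([0.48678126, 0.21363936, 0.087     , 0.08038489]), np.float64(0.2101182092409264)) (array([0.488, 0.203, 0.087, 0.064]), np.float64(inf))
0.096 (array([0.48188101, 0.22402714, 0.096     , 0.0900243 ]), np.float64(0.23481800610843848)) (array([0.488, 0.203, 0.096, 0.064]), np.float64(inf))h.py:33: RuntimeWarning: divide by zero encountered in scalar divide
  f=lambda v:sum(((render(s,full(v))-m)**2).sum()/m.sum() for s,m in T)
  np.max(np.abs(fsim[0] - fsim[1:])) <= fatol):
```

View pics/rel.png

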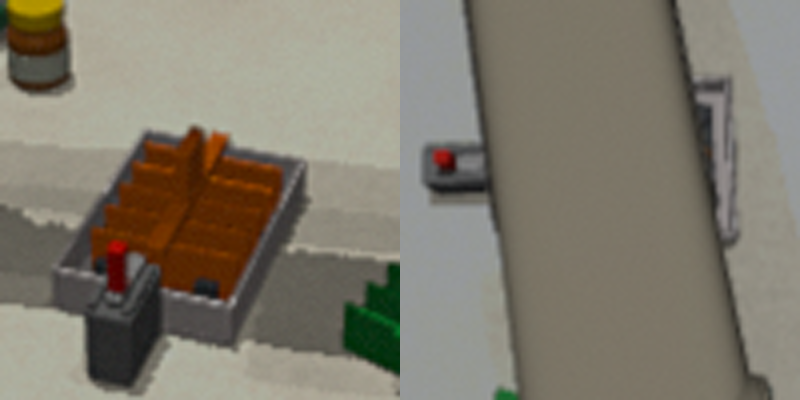

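Side crop: the divider sits home and level in the rack, and the height fit agrees best with 0.078. The knob is near (0.485, 0.338). I'll push it from outside with shut fingers.

```bash
python3 -c "from h import *;go(.4835,.372,.17,1.635)"
```

```text
rows [ 17.01 -19.21   6.04] turn -0.002 | t 9.93 pos [0.6865 0.2145 0.229 ] rot [-3.132e+00  3.000e-03  1.633e+00] F [-0.4  0.2 -0.5] w 0.0513
```

```bash
python3 -m jog '5 -5 0 0 0; 10 -11 2 0 0; 15 -17 4 0 0; 17 -19.2 6 0 0; 17 -19.2 6 0 0'; python3 -c "from h import *;go(.4835,.372,.097,1.635)"
```

```text
t: 10.55
position: [0.4778, 0.3722, 0.1687]
ee_rot: [-3.127, 0.005, 1.638]
contact_force: [0.3, -0.2, 0.4]
grip_width: -0.0002
rows [-0.02  0.67  7.17] turn 0.003 | t 10.55 pos [0.4778 0.3722 0.1687] rot [-3.127  0.005  1.638] F [ 0.3 -0.2  0.4] w -0.0002
```

```bash
python3 -m jog '0 .6 2.5 0 0; 0 .6 5 0 0; 0 .6 7 0 0; 0 .6 7.1 0 0; 0 .6 7.1 0 0'; python3 -c "
from h import *;go(.4835,.36,.097,1.635)
s=snap('side');t=snap('top')
cv2.imwrite('pics/kn.png',np.hstack([crop(s,200,210,300,310,4),crop(t,145,175,245,275,4)]))"
```

```text
t: 11.18
position: [0.4834, 0.3721, 0.0987]
ee_rot: [-3.128, 0.004, 1.637]
contact_force: [-0.4, 0.2, -0.2]
grip_width: 0.0002
rows [-1.21 -0.06  0.17] turn 0.002 | t 11.18 pos [0.4834 0.3721 0.0987] rot [-3.128  0.004  1.637] F [-0.4  0.2 -0.2] w 0.0002
```

View pics/kn.png

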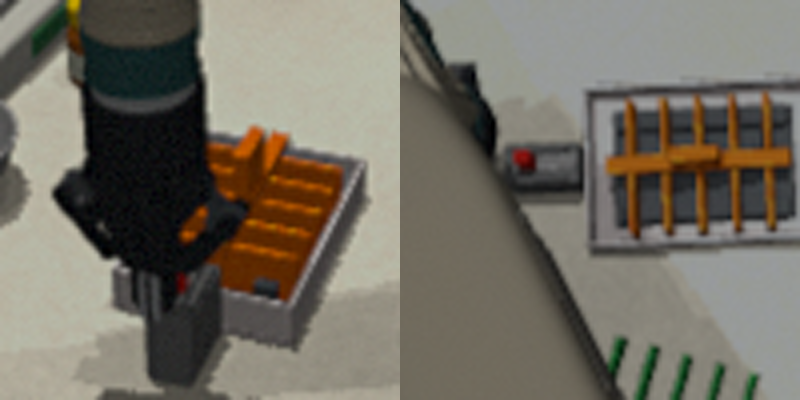

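Top crop: all five blades are seated in their slots, with the knob at crop (523,158). The shut fingers stand just outside it. Pushing in steps.

```bash
python3 -m jog '-.6 0 .1 0 0; -1.2 0 .1 0 0; -1.6 0 .1 0 0; -2 0 .1 0 0'; python3 -m jog '-.4 0 0 0 0; -.9 0 0 0 0; -1.3 0 0 0 0;-1.6 0 0 0 0;-1.8 0 0 0 0';python3 -c "
from h import *;go(.4835,.31,.097,1.635)"
```

```text
t: 11.78
position: [0.4851, 0.3527, 0.0984]
ee_rot: [-3.129, 0.002, 1.637]
contact_force: [-0.6, 3.0, -0.5]
grip_width: 0.0001
t: 12.4
position: [0.4863, 0.3345, 0.0983]
ee_rot: [-3.129, 0.002, 1.637]
contact_force: [0.1, 2.7, -0.6]
grip_width: -0.0001
rows [-2.43 -0.44  0.14] turn 0.002 | t 12.4 pos [0.4863 0.3345 0.0983] rot [-3.129e+00  2.000e-03  1.637e+00] F [ 0.1  2.7 -0.6] w -0.0001
```

Sliding at about 3 N. Continuing.

```bash
python3 -m jog '-.4 0 0 0 0; -.8 0 0 0 0; -1.2 0 0 0 0;-1.4 0 0 0 0;-1.5 0 0 0 0';python3 -m jog '-.1 0 0 0 0; -.2 0 0 0 0; -.3 0 0 0 0;-.3 0 0 0 0'; python3 -m jog '-.1 0 0 0 0; -.2 0 0 0 0; -.2 0 0 0 0;-.2 0 0 0 0'
```

```text
t: 13.02
position: [0.4872, 0.3193, 0.0983]
ee_rot: [-3.129, 0.002, 1.637]
contact_force: [-1.0, 1.5, -0.3]
grip_width: 0.0
t: 13.52
position: [0.4873, 0.3162, 0.0983]
ee_rot: [-3.129, 0.002, 1.637]
contact_force: [-0.7, 1.6, -0.7]
grip_width: -0.0002
t: 14.02
position: [0.4875, 0.3143, 0.0984]
ee_rot: [-3.129, 0.002, 1.637]
contact_force: [-1.5, 1.6, -0.4]
grip_width: 0.0
```

```bash
python3 -m jog '-.1 0 0 0 0; -.2 0 0 0 0; -.2 0 0 0 0'; python3 -m jog '-.1 0 0 0 0; -.2 0 0 0 0; -.2 0 0 0 0'
```

```text
t: 14.4
position: [0.4875, 0.314, 0.0985]
ee_rot: [-3.129, -0.002, 1.638]
contact_force: [-1.6, 7.0, -2.1]
grip_width: 0.0002
t: 14.78
position: [0.4875, 0.314, 0.0985]
ee_rot: [-3.128, -0.007, 1.639]
contact_force: [-1.2, 7.7, -0.9]
grip_width: 0.0
```

```bash
python3 -m jog '-.2 0 0 0 0; -.5 0 0 0 0; -.5 0 0 0 0'; python3 -m jog '1 0 0 0 0; 3 0 0 0 0; 3 0 -3 0 0; 3 0 -9 0 0;3 -5 -14 0 0'; python3 -m jog '5 0 0 0 0; 10 0 0 0 0; 15 0 0 0 0; 15 0 0 0 0;15 0 0 0 0'; cat > fin.py <<'E'
from h import *
go(.4,.4,.2,1.635)
s=snap('side');t=snap('top')
print(fitcomb([s],[.4915,.203,.078,.064],win=40),fitcomb([t],[.488,.202,.078,.064],win=40))
import h
h.COMB=[boxc(-.006,.006,-.006,.006,-.019,.016)]
from scipy.optimize import minimize
def redm(s,u,w=12):
    a=s["image"].astype(int); m=(a[...,0]>1.9*a[...,1])&(a[...,0]>60)&(a[...,0]>1.9*a[...,2]); mm=np.zeros_like(m); mm[u[1]-w:u[1]+w,u[0]-w:u[0]+w]=1
    k=(a[...,1]<.35*a[...,0]); return (m&mm&k).astype(float)
for n,x in(("top",t),("side",s)):
    u=proj(x,[[.487,.297,.086]])[0].astype(int); m=redm(x,u)
    r=minimize(lambda v:((h.render(x,[v[0]*.01,v[1]*.01,.086,.064])-m)**2).sum(),[48.7,29.7],method="Nelder-Mead"); print(n,"knob",r.x*.01,r.fun,m.sum())
cv2.imwrite('pics/end.png',np.hstack([crop(s,215,210,315,310,4),crop(t,165,175,265,275,4)]))
E
python3 fin.py
```

```text
t: 15.15
position: [0.4876, 0.3136, 0.0988]
ee_rot: [-3.128, -0.019, 1.641]
contact_force: [-3.1, 15.4, -3.7]
grip_width: 0.0001
t: 15.78
position: [0.4464, 0.3392, 0.237]
ee_rot: [-3.133, -0.019, 1.639]
contact_force: [-0.5, 1.3, 0.3]
grip_width: -0.0002
t: 16.4
position: [0.4358, 0.4887, 0.2396]
ee_rot: [-3.133, -0.018, 1.64]
contact_force: [0.1, -0.3, -0.8]
grip_width: 0.0003
rows [-8.67 -4.15  3.84] turn 0.005 | t 16.4 pos [0.4358 0.4887 0.2396] rot [-3.133 -0.018  1.64 ] F [ 0.1 -0.3 -0.8] w 0.0003
(array([0.49099635, 0.2041355 , 0.078     , 0.07991714]), np.float64(0.33290173800874573)) (array([0.48832609, 0.20271926, 0.078     , 0.05945622]), np.float64(0.1283467031601746))
top knob [0.48547121 0.29784717] 7.700761245674741 17.0
side knob [0.48880538 0.29860224] 15.154971164936562 53.0
```

View pics/end.png

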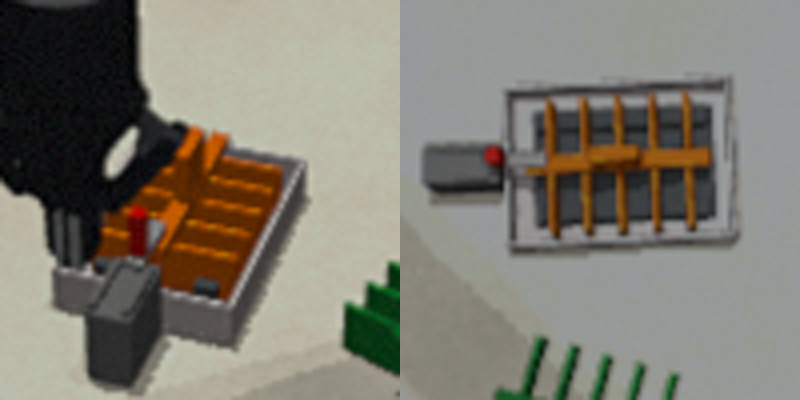

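```bash
python3 -c "
from cell import manip
print(manip.job_done(), manip.get_state()['t'])"
```

```text
the job is handed in; nothing more can be done
the job is handed in; nothing more can be done
```

I seated the orange divider in the rack, pushed the catch in over its end, moved the arm clear and handed the job in at about 16.4 s.

**Seating:** The blades dropped into their slots on the first descent. The only contact (about 7 N) came at the TCP height I had worked out for the divider being fully home. The last pictures show all five blades in their slots and the spine level. Only a fit at the home height (comb_grip at 78 mm) matched where the arm had placed the divider.

**Catch:** I pushed it from outside with shut fingers at about 2–3 N until it stopped. Pushing up to 15 N did not move it further. Both cameras put the knob's travel at about 40.5 mm. That fits fully in if it started about 3.5 mm in, but I could not measure the start directly. The bolt is seen lying over the end of the spine.

**Checks that disagreed:**
- **Camera offset:** the two cameras differed by about 3–5 mm on where the caddy and divider stood, so I worked from relative positions.
- **Early caddy fit:** an early automatic caddy fit was about 10 mm out, and I rejected it.
- **Final yaw:** the last divider yaw fits (0.059 and 0.080 rad) straddle the caddy's 0.064, and the higher one came from a view partly blocked by the gripper.

I kept clear of the other things and felt no contact with them, but took no final picture of the whole table.

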